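# Strip a belt idler and lay its parts out

## Task

The belt idler is unscrewed and comes apart for overhaul: lift its four parts off the spindle, the top one first, and set each down on its own place without dropping it. The nut goes into the round magnetic dish, the spacer ring over the pin of the washer stand, right down onto the washers there, the ball bearing flat on the bottom of the shallow grey tray, to stay clean, and the V-belt pulley flat on the wooden block, no part of it overhanging. A tool tote with a saw lying across it stands just behind the row. Let go of everything at the end.

Things in the scene. Friction and masses are not known exactly. Their poses are not given: they have to be found in the camera images.
- nut_mid (a point): Steel hexagon nut, topmost on the spindle: 24 mm across flats, 14 mm high, plain bore 16 mm, turns and lifts freely; about 60 g. The point is its centre, half-way up; at the start 78 mm above the bench. z along its bore, up; two flats face its own +x and -x (fingers closing along x, or 60 degrees from it, meet flats).
- spacer_mid (a point): Brass spacer ring, second from the top on the spindle: outside 38 mm, bore 20 mm, 12 mm high, a fine groove round its middle; about 80 g. The point is its centre, half-way up (6 mm above its underside). z along its bore, up. At the start its middle is 65 mm above the bench.
- bearing_mid (a point): Steel ball bearing with dark shields, third from the top on the spindle: outside 52 mm, bore 20 mm, 15 mm high; about 140 g. The point is its centre, half-way up (7.5 mm above its underside). z along its bore, up. At the start its middle is 51.5 mm above the bench. Taken as one solid piece.
- pulley_mid (a point): Dark cast-iron V-belt pulley, lowest part on the spindle: outside 66 mm (both rims), bore 20 mm, 20 mm high, belt groove round its middle; about 300 g. The point is its centre, half-way up (10 mm above its underside). z along its bore, up. At the start its middle is 34 mm above the bench.
- idler_base: Grey cast base, fixed, with the upright spindle through the four stacked parts. Plate 102 x 86 x 11 mm, screw heads at its corners up to 19 mm above the bench; a 42 mm boss, top at 24 mm, carries the pulley. Spindle 16 mm thick up to 70 mm above the bench, then 12 mm to its end at 86.5 mm; every bore is 4 mm wider, so parts lift straight up. Origin: on the bench, on the spindle's axis; z up.
- dish_spot (a point): Round bright steel magnetic parts dish, open at the top, fixed: 105 mm over the rim, 18.5 mm high, sides flaring outward, flat floor about 86 mm wide, 4 mm above the bench, with a dark ring in it (no magnetic pull is felt). Place of the nut. The point is the centre of the inner floor, on its surface.
- pin_stand_spot (a point): Washer stand, fixed: dark wooden block 80 x 90 x 18 mm with an upright 6 mm steel pin in its middle, rounded at its end 79 mm above the bench; two washers (37 and 35 mm wide, 6 mm high together) lie round the pin's foot. Place of the spacer ring. The point is on the pin's axis at the top of the washers, 24 mm above the bench, 55 mm below the pin's end. z up.
- tray_spot (a point): Shallow grey plastic tray, open at the top, fixed: 90 x 96 mm outside (x, y), rim only 9 mm high, walls and bottom 2.5 mm, so 85 x 91 mm inside. Place of the bearing. The point is the centre of the inner bottom, on its surface, 2.5 mm above the bench; x and y along the walls.
- wood_block_spot (a point): Pale wooden block with a flat top, fixed: 92 x 96 x 26 mm (x, y, z). Place of the pulley. The point is the centre of the top face, 26 mm above the bench; x and y along its sides, the longer along y. Behind all the places, from x = 0.49 m on, stand a tool tote and a saw across it, up to 146 mm above the bench, and a vice (111 mm high) stands at the left, x below 0.36 m, y above 0.22 m: carry parts above them.

How it is judged:
By the outcome, as a careful person would: the job done as asked, in the order asked, and still so for the second after the job is handed in, with the robot touching nothing.
It also fails if it takes over 128 s, if anything falls off the work surface, if the arm or the gripper's body presses on something with over 40 N, if the wrist force passes 120 N, or if a joint passes its speed limit or range.

## Robot

A 7-joint arm with a two-finger parallel gripper is mounted at the origin on a cart in front of the work surface, level with it; the furniture and walls round the work are solid. World frame = base frame: x ahead of the robot, y to its left, z up, the work surface at z = 0. Lengths are in m, angles in rad, forces in N, time in s.
With the tool pointing down it reaches from about 0.35 to 0.9 m from the base axis. Payload 8.1 kg.
Tool frame: the origin (TCP) lies at the centre of the arm's flange, where the gripper is bolted on; the fingertips stand 178 mm ahead of it and the grasp point (between the pads) lies 159 mm ahead of it; z points along the fingers, y is the line along which they close (so a half turn about z gives the same grasp; the last joint's range is limited). The gripper opens to 92 mm and grips with 3 to 60 N. Pads are 19 mm wide; open, the fingers measure 130 mm over their backs; the gripper's body (75 mm by 190 mm) begins 47 mm behind the grasp point.
Start: joints at [1.157, 0.434, 0.025, 1.573, -0.012, 1.134, -0.075], TCP at [0.191, -0.595, 0.405] pointing down, gripper open.
Joint ranges: [-2.62, 2.62], [-0.44, 2.09], [-1.27, 1.32], [0.08, 2.57], [-1.32, 4.46], [0.12, 2], [-2.74, 2.74]. Speed limits (rad/s): [2.22, 2.22, 3.01, 3.01, 3.14, 3.14, 3.14].

## Interface

Orientations are given as a rotation vector (axis times angle).
In Python, from cell import arm gives the robot as it stands. The module is installed in compiled form; this text tells all that it offers.
- The arm moves only by the shell command python3 -m inch 'ROWS' [FORCE]. ROWS is text: rows parted by semicolons, each of 5 numbers parted by spaces: the shift along the tool's x, y, z in m, then the turn about the tool's z in rad, then the finger opening in m, from 0 to 0.0918. In form: x y z roll fingers; .... A call has 1 to 5 rows; each row is the pose to reach, as a shift and turn from the pose commanded when the call began, along the tool's axes at that moment; what a row does not reach only later rows make up. A row lasts 1/10 s, in which the tool goes at most 50 mm and 8.59 degrees, less where a joint would pass 70% of its speed; a pose out of reach is approached as far as the arm can. A call with a gripper value outside its range is refused whole. The fingers move at their own pace and stop on an object; FORCE is the grip in N (left out, the last holds). Time passes only in rows, so rows that repeat a pose let the fingers close. It gives the time, the measured TCP pose, the force, the opening and the grip force at its end, in the units of the state.
- arm.observe(): the state, without advancing time (a new reading comes with each control period).
- arm.get_image(name): name is "scene" or "top"; returns the picture (480x640x3 uint8, red, green, blue); there is no depth.
- arm.get_calibration(name): a dict with "intrinsics" (3x3 intrinsics, pixels), "pose" (4x4, takes a point from camera to world coordinates). Camera axes: x right, y up, looking along -z (the intrinsics and any distortion apply to the point x, -y, -z); pixel columns grow to the right and rows downward; lengths in m; the calibration is good to about 2 mm. A picture is of the moment at which its call begins. get_calibration takes no time and is no camera call.
- arm.sign_off(): hands the job in; it is judged then, once.
Trained networks look in the newest picture that a camera, given by its name, has taken for a name from the list of things; names that differ only in an ending like _2 or _b are one class to them, and where a whole thing is asked for, a point or a joint stands for the part that bears it (a point fixed in the world has none). Each returns a list of dicts, best first, with "conf" (0 to 1); they miss things now and then, are a little off and sometimes report something else, mostly with a low value. They report only what shows in the picture. A call takes as long as a camera call.
- arm.look_for(camera, query): "point" ([row, column] in pixels, amid what is visible of it).
- arm.silhouettes(camera, query): "region" (480x640 bool, what is visible of it) and "point" ([row, column] in pixels, amid what is visible of it).
- arm.place_of(camera, query): "point" ([row, column] in pixels: a listed point, or the origin of a listed thing).
The state is a dict: "clock": time; "joints": joint angles; "dq": joint speeds; "joint_efforts": joint torques, N m; "position": TCP position; "ee_rot": TCP orientation; "force": force on the tool from outside, world axes, zero at the start; "ft_torque": the same for the moment, N m; "width": opening from 0.0 (shut) to 1.0 (fully open); "gripper_force": force on a finger pad.
Only numpy, scipy, OpenCV 4.12 (cv2) and the standard library are available. Lean on these libraries where they do the work, as an engineer would, in place of code of your own. Each camera call takes 0.05 s, during which the arm holds its last target. There are 200 camera calls.

## Working session

There is one attempt and no reset: what is moved stays moved. The work goes in short steps, Python scripts to look and compute and a shell command to move; the robot and the scene stay as the last step left them, time stands still between calls to the robot, and variables do not carry over. Pictures are saved under pics/ and viewed, at most 14 in all, crops included, and the job is handed in when it is done.

```bash
mkdir -p pics; cat > h.py <<'E'
import numpy as np, cv2
from cell import arm
from scipy.spatial.transform import Rotation as R
def save(cam,name):
    im=arm.get_image(cam); cv2.imwrite('pics/'+name,cv2.cvtColor(im,cv2.COLOR_RGB2BGR)); return im
def ray(cam,p):
    c=arm.get_calibration(cam); K=np.array(c['intrinsics']); T=np.array(c['pose'])
    d=np.linalg.inv(K)@[p[1],p[0],1]; d=T[:3,:3]@(d*[1,-1,-1]); return T[:3,3],d/np.linalg.norm(d)
def atz(cam,p,z):
    o,d=ray(cam,p); return o+d*(z-o[2])/d[2]
def tri(ps):
    A=0;b=0
    for cam,p in ps:
        o,d=ray(cam,p); M=np.eye(3)-np.outer(d,d); A=A+M; b=b+M@o
    return np.linalg.solve(A,b)
E
python3 - <<'E'
from h import *
save('scene','s0.png');save('top','t0.png')
s=arm.observe();print({k:np.round(v,4) for k,v in s.items()});print(R.from_rotvec(s['ee_rot']).as_matrix().round(3))
print(arm.get_calibration('top'),arm.get_calibration('scene'))
Z=dict(nut_mid=.078,spacer_mid=.065,bearing_mid=.0515,pulley_mid=.034,idler_base=0,dish_spot=.004,pin_stand_spot=.024,tray_spot=.0025,wood_block_spot=.026)
for n,z in Z.items():
    for cam in('top','scene'):
        for r in arm.place_of(cam,n)[:2]: print(n,cam,round(r['conf'],2),np.round(r['point'],1),atz(cam,r['point'],z)[:2].round(4))
E
```

```text
{'clock': np.float64(0.1), 'joints': array([ 1.1574,  0.4352,  0.025 ,  1.574 , -0.0116,  1.134 , -0.0751]), 'dq': array([-0.0018, -0.0013, -0.0005, -0.0015,  0.002 , -0.0018,  0.0013]), 'joint_efforts': array([ 3.00000e-03, -6.69129e+01,  9.88000e-01, -3.15147e+01,
       -6.05000e-02,  3.75000e-02, -0.00000e+00]), 'position': array([ 0.191 , -0.5949,  0.404 ]), 'ee_rot': array([-3.1024e+00, -4.8590e-01,  5.0000e-04]), 'force': array([ 0.0038,  0.8325, -0.1225]), 'ft_torque': array([-0.0296,  0.0251,  0.0073]), 'gripper_force': np.float64(0.0), 'width': np.float64(0.9976)}
[[ 0.952  0.306 -0.001]
 [ 0.306 -0.952  0.001]
 [-0.    -0.001 -1.   ]]
{'intrinsics': array([[516.14696436,   0.        , 315.57481396],
       [  0.        , 516.14696436, 242.91902088],
       [  0.        ,   0.        ,   1.        ]]), 'pose': array([[ 1.99655141e-04,  9.88812910e-01, -1.49160948e-01,
         2.84897829e-01],
       [-9.99982693e-01,  1.07448960e-03,  5.78447318e-03,
         4.57522126e-02],
       [ 5.88003365e-03,  1.49157212e-01,  9.88796011e-01,
         9.00462929e-01],
       [ 0.00
[... 989 characters left out ...]
0.1624]
pulley_mid scene 0.73 [321.4 282.8] [0.4331 0.1733]
pulley_mid scene 0.2 [217.  383.4] [ 0.4012 -0.2173]
idler_base top 0.73 [234.8 246.4] [0.4351 0.1627]
idler_base scene 0.58 [332.3 288.3] [0.4296 0.1633]
dish_spot top 0.65 [242.1 400.4] [ 0.4217 -0.1087]
dish_spot scene 0.66 [251.9 351.1] [ 0.4272 -0.0989]
pin_stand_spot top 0.86 [249.2 478.3] [ 0.4065 -0.2388]
pin_stand_spot scene 0.89 [216.  384.1] [ 0.4063 -0.2373]
tray_spot top 0.92 [239.1 173.6] [0.4269 0.2902]
tray_spot scene 0.95 [387.3 248.4] [0.4243 0.2937]
wood_block_spot top 0.56 [232.8 320.7] [0.4344 0.0318]
wood_block_spot top 0.28 [237.7 397.1] [ 0.426  -0.0994]
wood_block_spot scene 0.8 [279.3 323.1] [0.4271 0.034 ]
```

View pics/t0.png

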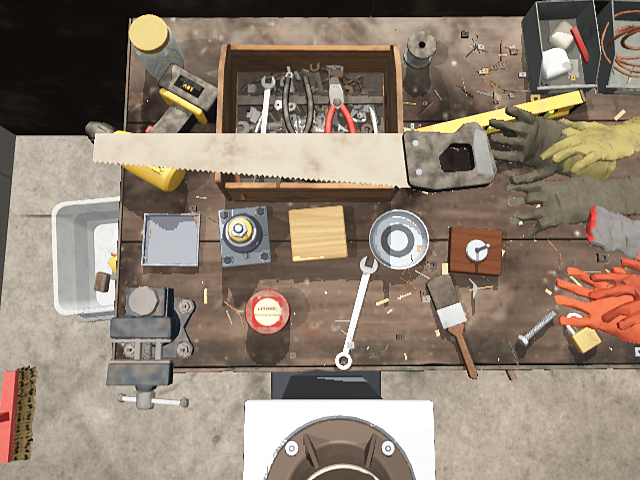

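View pics/s0.png

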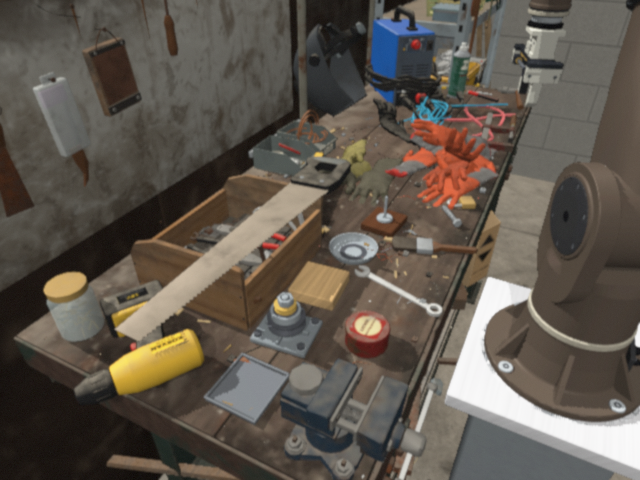

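```bash
python3 - <<'E'
import cv2
a=cv2.imread('pics/t0.png');b=cv2.imread('pics/s0.png')
c=cv2.resize(a[180:280,190:290],(500,500),interpolation=cv2.INTER_CUBIC)
d=cv2.resize(b[260:360,230:290+0] if 0 else b[270:330,258:318],(300,300),interpolation=cv2.INTER_CUBIC)
import numpy as np
o=np.zeros((500,800,3),'uint8');o[:,:500]=c;o[:300,500:]=d;cv2.imwrite('pics/c0.png',o)
E
```

```text
(no output)
```

View pics/c0.png

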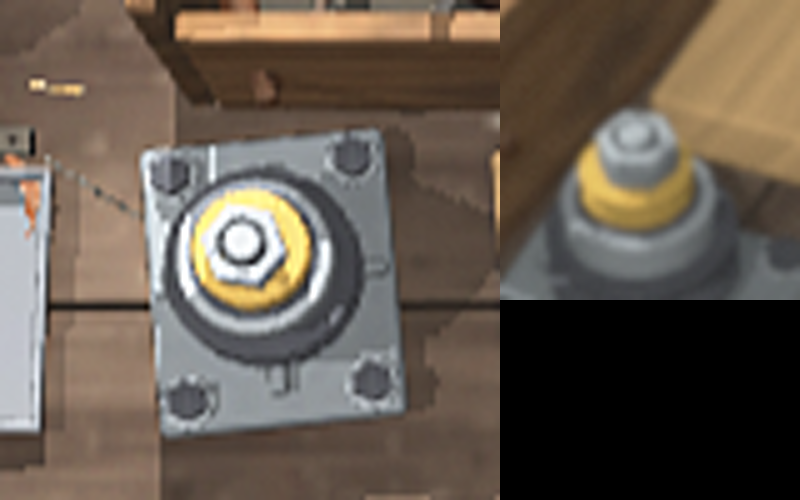

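The top view shows the stack at (col 240, row 229), the tray at (171,240), the block at (318,233), the dish at (399,240) and the pin stand at (476,250). These agree with the network points. Next I'll refine the spindle axis and find the nut's orientation.

```bash
python3 - <<'E'
from h import *
print(tri([('top',(228.4,238.0)),('scene',(297,284.4))]),atz('top',(228.4,238.0),.0865),atz('scene',(297,284.4),.0865))
# pin tip / dish centre / saw edge checks
print('dish',atz('top',(240,399),.0185),'tray',atz('top',(240,171),.009),'saw edge',atz('top',(182,250),.14),'tote bottom',atz('top',(200,300),.0))
print('pin tip',atz('top',(246,485),.079))
a=cv2.imread('pics/t0.png')
for n in ('nut_mid',):
    for r in arm.silhouettes('top',n)[:2]:
        m=r['region'].astype(np.uint8);print(n,r['conf'],r['point'],m.sum())
# image->world bearing at nut top plane
c=(228.4,238.0);p0=atz('top',c,.085)
cor=[]
H,_=cv2.findHomography(np.float32([[c_,r_] for r_,c_ in [(210,220),(210,260),(250,260),(250,220)]]),
  np.float32([ [ (0.45-0)*0,0]]*4)) if 0 else (None,None)
# rectified view of z=.085 plane, 48mm square, 10px/mm: up=+x, left=+y
u=np.linspace(.026,-.026,520)
src=[];T=np.array(arm.get_calibration('top')['pose']);K=np.array(arm.get_calibration('top')['intrinsics'])
X,Y=np.meshgrid(p0[0]+u,p0[1]+u,indexing='ij')
P=np.stack([X,Y,np.full_like(X,.085),np.ones_like(X)],-1)@np.linalg.inv(T).T
x=P[...,0]/-P[...,2]*K[0,0]+K[0,2];y=-P[...,1]/-P[...,2]*K[1,1]+K[1,2]
cv2.imwrite('pics/n0.png',cv2.remap(a,x.astype('f4'),y.astype('f4'),cv2.INTER_CUBIC));print(p0)
E
```

```text
[0.43170726 0.16559655 0.0838998 ] [0.43104671 0.16513466 0.0865    ] [0.43033456 0.16805407 0.0865    ]
dish [ 0.42321055 -0.10383829  0.0185    ] tray [0.42425399 0.29286911 0.009     ] saw edge [0.49289736 0.14072762 0.14      ] tote bottom [0.49824315 0.06832394 0.        ]
pin tip [ 0.40409263 -0.23204654  0.079     ]
nut_mid 0.52 [230.9, 242.3] 185
[0.43131604 0.16535466 0.085     ]
```

View pics/n0.png

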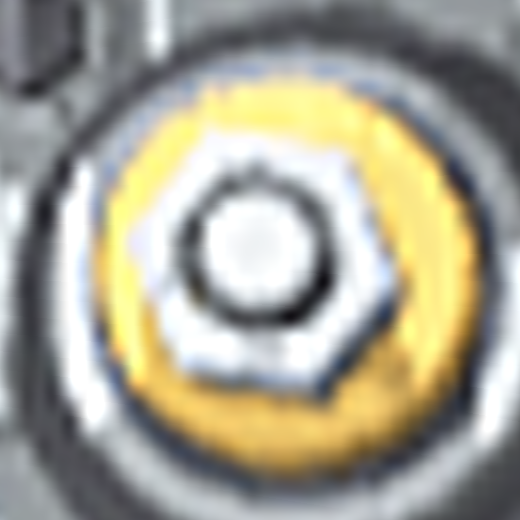

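The rectified crop shows the nut's hexagon with vertices at about (130,245), (210,130), (350,155) and (400,280). The closest pair of flats is 23° off the world y line. I'll grip at about 14° because of the saw clearance, then turn the nut square.

```bash
cat > go.py <<'E'
import sys
from h import *
s=arm.observe();M=R.from_rotvec(s['ee_rot']).as_matrix();p=np.array(s['position'])
yaw=np.degrees(np.arctan2(M[1,0],M[0,0]))
print('t',round(s['clock'],1),'tip',(p+M[:,2]*.178).round(4),'yaw',yaw.round(1),'F',np.round(s['force'],1),'open mm',round(s['width']*91.8,1),'gf',round(s['gripper_force'],1))
if len(sys.argv)>4:
    x,y,z,w=map(float,sys.argv[1:]); 
    print('shift',(M.T@(np.array([x,y,z+.178])-p)).round(4),'roll',round(np.radians(yaw-w),3))
E
python3 go.py .45 -.2 .23 14
python3 -m inch '0.02 -0.015 0 0.02 0.09; 0.05 -0.04 0 0.04 0.09; 0.085 -0.07 0 0.066 0.09; 0.12 -0.1 0 0.066 0.09; 0.15 -0.125 0 0.066 0.09'
python3 go.py .45 -.2 .23 14
```

```text
t 1.1 tip [ 0.1911 -0.5951  0.2268] yaw 17.8 F [-0.6 -0.1 -1.1] open mm 91.7 gf 0.0
shift [ 0.3673 -0.297  -0.0033] roll 0.066
clock: 1.55
position: [0.2968, -0.428, 0.4049]
ee_rot: [-3.118, -0.385, -0.001]
force: [1.2, -0.5, -0.7]
width: 0.983
gripper_force: 0.0
t 1.6 tip [ 0.2969 -0.428   0.2269] yaw 14.1 F [ 1.2 -0.5 -0.7] open mm 90.3 gf 0.0
shift [ 0.204  -0.1839 -0.003 ] roll 0.001
```

```bash
python3 -m inch '0.03 -0.025 0 0 0.05; 0.065 -0.06 0 0 0.05; 0.1 -0.095 0 0 0.05; 0.14 -0.13 0 0 0.05; 0.175 -0.16 0 0 0.05' >/dev/null
python3 -m inch '0.03 -0.03 0 0 0.05; 0.04 -0.065 0 0 0.05; 0.05 -0.1 0 0 0.05; 0.06 -0.135 0 0 0.05; 0.065 -0.17 0 0 0.05' >/dev/null
python3 go.py .428 .165 .12 14
```

```text
t 2.5 tip [ 0.4489 -0.0502  0.2269] yaw 14.0 F [-0.2 -0.6  0.3] open mm 50.0 gf 0.0
shift [ 0.032  -0.2139  0.1069] roll 0.001
```

```bash
python3 -m inch '0.005 -0.04 0 0 0.05; 0.012 -0.085 0 0 0.05; 0.02 -0.13 0 0 0.05; 0.026 -0.175 0 0 0.05; 0.032 -0.2139 0.01 0 0.05' >/dev/null
python3 -m inch '0 0 0.02 0 0.05; 0 0 0.05 0 0.05; 0 0 0.08 0 0.05; 0 0 0.097 0 0.05; 0 0 0.097 0 0.05' >/dev/null
python3 go.py .428 .165 .0735 14
python3 - <<'E'
from h import *
save('scene','s1.png');save('top','t1.png')
a=cv2.imread('pics/t1.png')[120:330,130:410];b=cv2.imread('pics/s1.png')[120:400,200:400]
o=np.zeros((560,800,3),'uint8');o[:300,:400]=cv2.resize(a,(400,300));o[:,400:]=cv2.resize(b,(400,560));cv2.imwrite('pics/c1.png',o)
E
```

```text
t 3.5 tip [0.4265 0.1627 0.1179] yaw 14.0 F [0.2 0.1 0.9] open mm 50.0 gf 0.0
shift [ 0.0015 -0.0018  0.0444] roll 0.001
```

View pics/c1.png

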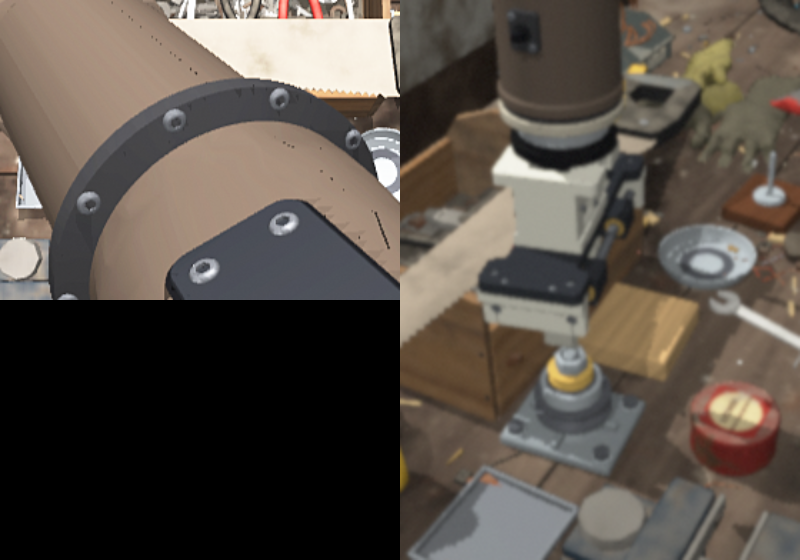

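The scene view shows the gripper centred over the nut, with the long side of its body along the row and clear of the saw. I'll descend and grip.

```bash
python3 -m inch '0.0015 -0.0018 0.012 0 0.05; 0.0015 -0.0018 0.024 0 0.05; 0.0015 -0.0018 0.034 0 0.05; 0.0015 -0.0018 0.042 0 0.05; 0.0015 -0.0018 0.044 0 0.05' >/dev/null
python3 go.py .428 .165 .0735 14
python3 -m inch '0 0 0 0 0.03; 0 0 0 0 0.028; 0 0 0 0 0.02; 0 0 0 0 0.015; 0 0 0 0 0.015' 10 >/dev/null
python3 go.py .428 .165 .0735 14
python3 -m inch '0 0 0 0 0.015; 0 0 0 0 0.015; 0 0 0 0 0.015' 10 >/dev/null
python3 go.py .428 .165 .0735 14
```

```text
t 4.2 tip [0.4282 0.1652 0.0746] yaw 14.0 F [-0.   0.   0.3] open mm 49.8 gf 0.0
shift [-0.0006  0.0002  0.0011] roll 0.001
t 4.7 tip [0.4291 0.1656 0.076 ] yaw 14.0 F [-0.1  0.1  1.5] open mm 24.4 gf 10.0
shift [-0.0011  0.0003  0.0025] roll 0.0
t 5.0 tip [0.4291 0.1656 0.076 ] yaw 14.0 F [-0.3 -1.5  5.6] open mm 24.2 gf 10.0
shift [-0.0011  0.0003  0.0025] roll 0.0
```

```bash
python3 -m inch '0 0 0 0 0.03; 0 0 0 0 0.03; 0 0 -0.003 0 0.03; 0 0 -0.003 0 0.03' 10 >/dev/null
python3 go.py
python3 -m inch '0 0 0 0 0.02; 0 0 0 0 0.015; 0 0 0 0 0.015; 0 0 0 0 0.015' 25 >/dev/null
python3 go.py .4245 -.104 .23 0
python3 -m inch '0 0 -0.005 0 0.015; 0 0 -0.015 0 0.015; 0 0 -0.03 0 0.015; 0 0 -0.05 0 0.015; 0 0 -0.07 0 0.015' 25 >/dev/null
python3 go.py .4245 -.104 .16 0
```

```text
t 5.3 tip [0.4289 0.1656 0.0789] yaw 14.0 F [-0.1  0.4 -0.9] open mm 30.0 gf 0.0
t 5.8 tip [0.4289 0.1655 0.0787] yaw 14.0 F [ 0.7 -0.8  1.5] open mm 23.4 gf 25.0
shift [-0.0695  0.2604 -0.1512] roll 0.245
t 6.2 tip [0.4287 0.1656 0.1501] yaw 14.0 F [ 0.5 -0.1 -0. ] open mm 23.3 gf 25.0
shift [-0.0694  0.2605 -0.01  ] roll 0.245
```

```bash
python3 -m inch '-0.008 0.03 0 0.05 0.015; -0.018 0.07 0 0.1 0.015; -0.03 0.11 0 0.15 0.015; -0.04 0.15 0 0.2 0.015; -0.05 0.19 0 0.245 0.015' >/dev/null
python3 go.py .4245 -.104 .06 0
python3 -m inch '-0.001 0.03 0 0 0.015; -0.001 0.055 0.02 0 0.015; -0.002 0.072 0.05 0 0.015; -0.002 0.072 0.08 0 0.015; -0.002 0.072 0.095 0 0.015' >/dev/null
python3 go.py .4245 -.104 .02 0
python3 - <<'E'
from h import *
save('scene','s2.png');b=cv2.imread('pics/s2.png')[130:290,270:450];cv2.imwrite('pics/c2.png',cv2.resize(b,(630,560),interpolation=cv2.INTER_CUBIC))
E
```

```text
t 6.8 tip [ 0.4262 -0.0324  0.1497] yaw -0.1 F [ 0.8  0.4 -1.2] open mm 23.3 gf 25.0
shift [-0.0015  0.0716  0.0896] roll -0.002
t 7.2 tip [ 0.4234 -0.1036  0.0525] yaw -0.1 F [ 0.3  0.5 -0.9] open mm 23.8 gf 25.0
shift [0.0008 0.0004 0.0325] roll -0.002
```

View pics/c2.png

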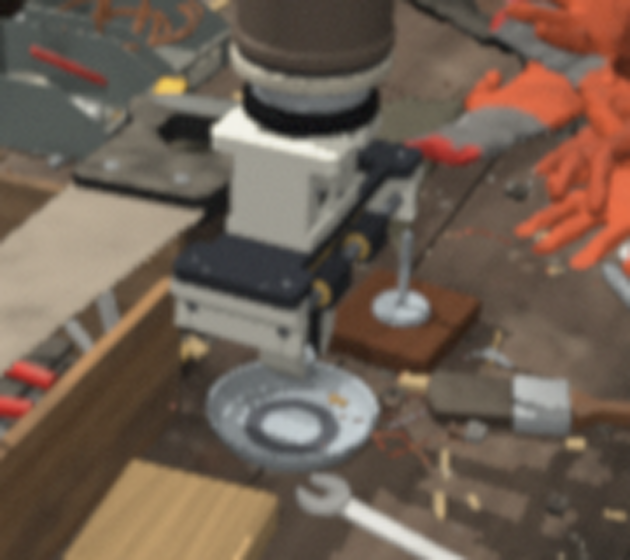

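The gripper is centred over the dish. The nut is hidden behind the near finger, but the 23.8 mm opening and 25 N say it is held. I'll lower until contact.

```bash
python3 -m inch '0 0 0.01 0 0.015; 0 0 0.02 0 0.015; 0 0 0.03 0 0.015; 0 0 0.036 0 0.015; 0 0 0.036 0 0.015' >/dev/null
python3 go.py .4245 -.104 .0117 0
python3 -m inch '0 0 0.001 0 0.015; 0 0 0.002 0 0.015; 0 0 0.003 0 0.015; 0 0 0.004 0 0.015; 0 0 0.004 0 0.015' >/dev/null
python3 go.py .4245 -.104 .0117 0
```

```text
t 7.8 tip [ 0.424  -0.1028  0.0171] yaw 0.0 F [-0.3  0.4 -1.4] open mm 23.7 gf 25.0
shift [0.0003 0.0012 0.0054] roll 0.0
t 8.3 tip [ 0.4244 -0.103   0.0137] yaw -0.0 F [-1.1  0.7 -0.9] open mm 24.0 gf 25.0
shift [0.0001 0.0011 0.002 ] roll -0.0
```

```bash
python3 -m inch '0 0 0.001 0 0.015; 0 0 0.002 0 0.015; 0 0 0.002 0 0.015' >/dev/null
python3 go.py .4245 -.104 .0117 0
python3 -m inch '0 0 0.001 0 0.015; 0 0 0.001 0 0.015; 0 0 0.001 0 0.015' >/dev/null
python3 go.py .4245 -.104 .0117 0
```

```text
t 8.6 tip [ 0.4244 -0.103   0.0117] yaw -0.0 F [-0.8 -0.2  0.3] open mm 23.7 gf 25.0
shift [0.0001 0.001  0.    ] roll -0.0
t 8.9 tip [ 0.4245 -0.103   0.0114] yaw -0.0 F [-3.8  0.3 16.1] open mm 23.5 gf 25.0
shift [ 0.0001  0.0011 -0.0003] roll -0.0
```

Contact at the predicted height. Releasing.

```bash
python3 -m inch '0 0 0 0 0.026; 0 0 0 0 0.03; 0 0 -0.001 0 0.036; 0 0 -0.002 0 0.036; 0 0 -0.004 0 0.036' >/dev/null
python3 -m inch '0 0 -0.02 0 0.036; 0 0 -0.05 0 0.036; 0 0 -0.09 0 0.05; 0 0 -0.125 0 0.06; 0 0 -0.145 0 0.06' >/dev/null
python3 go.py .43 .165 .16 0
python3 -m inch '0 -0.03 0 0 0.06; 0.002 -0.075 0 0 0.06; 0.004 -0.12 0 0 0.06; 0.005 -0.165 0 0 0.06; 0.005 -0.21 0 0 0.06' >/dev/null
python3 go.py .43 .165 .10 0
python3 - <<'E'
from h import *
save('scene','s3.png');b=cv2.imread('pics/s3.png')[140:380,200:440];cv2.imwrite('pics/c3.png',cv2.resize(b,(600,600),interpolation=cv2.INTER_CUBIC))
for n in('nut_mid','spacer_mid'): print(n,[(round(r['conf'],2),np.round(r['point'])) for r in arm.place_of('scene',n)[:2]])
E
```

```text
t 9.9 tip [ 0.4252 -0.103   0.1625] yaw -0.0 F [ 1.2 -0.2  0.4] open mm 55.6 gf 0.0
shift [ 0.0053 -0.2679  0.0024] roll -0.0
t 10.4 tip [0.4292 0.1087 0.16  ] yaw -0.0 F [ 1.2 -1.   0.1] open mm 60.1 gf 0.0
shift [ 0.0008 -0.0563  0.06  ] roll -0.001
nut_mid [(0.53, array([247., 355.]))]
spacer_mid [(0.74, array([307., 285.]))]
```

View pics/c3.png

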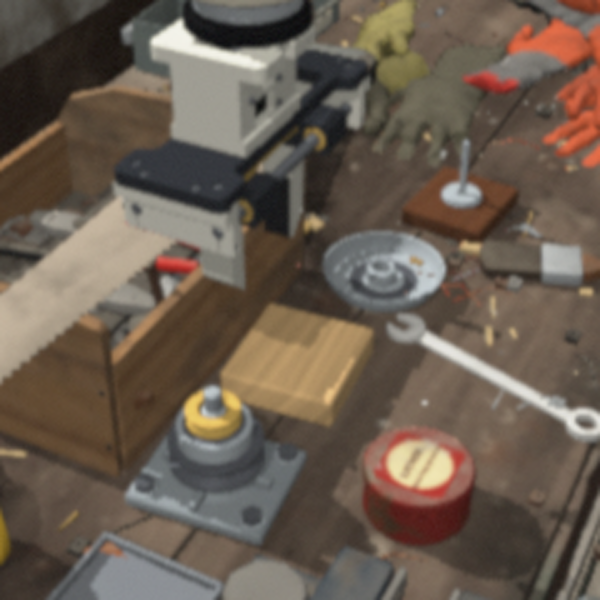

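The picture shows the nut lying flat in the dish near its centre at crop (382,270), and the spacer on the spindle. Next is the spacer.

```bash
python3 -m inch '0 -0.03 0 0 0.06; 0.001 -0.0565 0 0 0.06; 0.001 -0.0565 0.03 0 0.06; 0.001 -0.0565 0.06 0 0.06; 0.001 -0.0565 0.06 0 0.06' >/dev/null
python3 go.py .4305 .1655 .065 0
python3 -m inch '0 0 0.01 0 0.06; 0 0 0.02 0 0.06; 0 0 0.03 0 0.06; 0 0 0.035 0 0.06; 0 0 0.035 0 0.06' >/dev/null
python3 go.py .4305 .1655 .065 0
python3 -m inch '0 0 0 0 0.045; 0 0 0 0 0.04; 0 0 0 0 0.03; 0 0 0 0 0.03; 0 0 0 0 0.03' 25 >/dev/null
python3 go.py .4305 .1655 .065 0
```

```text
t 11.1 tip [0.4283 0.1612 0.097 ] yaw -0.1 F [ 0.6 -1.3  0.4] open mm 60.0 gf 0.0
shift [ 0.0014 -0.0039  0.032 ] roll -0.001
t 11.6 tip [0.4301 0.1633 0.0642] yaw -0.0 F [-0.6  0.5 -0.4] open mm 60.4 gf 0.0
shift [ 0.0002 -0.0021 -0.0008] roll -0.0
t 12.1 tip [0.4307 0.1637 0.065 ] yaw -0.0 F [-0.1  0.4  3.1] open mm 37.1 gf 25.0
shift [-0.0001 -0.0019 -0.    ] roll -0.0
```

```bash
python3 -m inch '0 0 -0.006 0 0.03; 0 0 -0.02 0 0.03; 0 0 -0.045 0 0.03; 0 0 -0.075 0 0.03; 0 0 -0.1 0 0.03' >/dev/null
python3 - <<'E'
from h import *
a=cv2.imread('pics/t0.png')[220:280,440:510];b=cv2.imread('pics/s3.png')[180:240,350:420]
cv2.imwrite('pics/c4.png',np.hstack([cv2.resize(i,(400,343),interpolation=cv2.INTER_CUBIC) for i in(a,b)]))
print(atz('scene',(196.8,386),.079))
E
python3 go.py .4065 -.238 .165 0
```

```text
[ 0.40407708 -0.23112733  0.079     ]
t 12.6 tip [0.4303 0.1636 0.1663] yaw -0.0 F [ 0.7  0.4 -0.4] open mm 37.3 gf 25.0
shift [-0.0237  0.4016  0.0013] roll -0.0
```

View pics/c4.png

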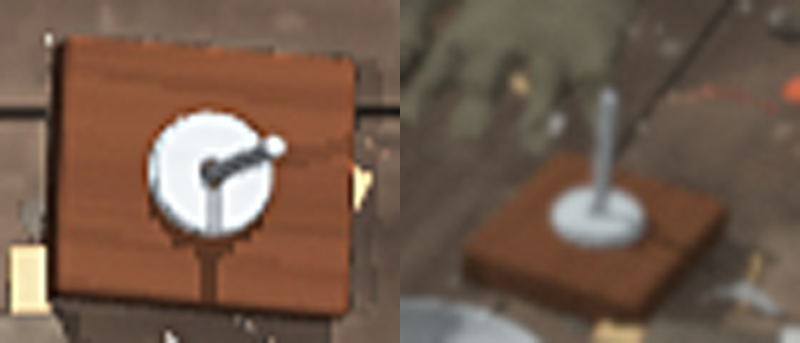

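```bash
python3 - <<'E'
from h import *
print('tip',atz('top',(245.7,488.1),.079),atz('scene',(196.6,386.4),.079),tri([('top',(245.7,488.1)),('scene',(196.6,386.4))]))
print('foot',atz('top',(250.1,477.1),.024),atz('scene',(217.1,385),.024))
E
python3 -m inch '-0.002 0.04 0 0 0.03; -0.005 0.085 0 0 0.03; -0.008 0.13 0 0 0.03; -0.01 0.17 0 0 0.03; -0.012 0.21 0 0 0.03' >/dev/null
python3 -m inch '-0.002 0.04 0 0 0.03; -0.005 0.085 0 0 0.03; -0.008 0.12 0 0 0.03; -0.01 0.15 0 0 0.03; -0.012 0.17 0 0 0.03' >/dev/null
python3 go.py .4055 -.238 .165 0
```

```text
tip [ 0.40458639 -0.23707577  0.079     ] [ 0.40360011 -0.232388    0.079     ] [ 0.40528482 -0.23819961  0.07557045]
foot [ 0.40494591 -0.23670828  0.024     ] [ 0.40274377 -0.23378923  0.024     ]
t 13.6 tip [ 0.4056 -0.2188  0.165 ] yaw -0.2 F [ 0.2  0.6 -1. ] open mm 37.2 gf 25.0
shift [-0.0001  0.0193 -0.    ] roll -0.003
```

```bash
python3 -m inch '-0.0005 0.012 0 0 0.03; -0.0005 0.0182 0.01 0 0.03; -0.0005 0.0182 0.035 0 0.03; -0.0005 0.0182 0.06 0 0.03; -0.0005 0.0182 0.067 0 0.03' >/dev/null
python3 -m inch '0 0 0 0 0.03; 0 0 0 0 0.03' >/dev/null
python3 go.py .405 -.237 .03 0
python3 - <<'E'
from h import *
save('scene','s5.png');b=cv2.imread('pics/s5.png')[150:250,330:450];cv2.imwrite('pics/c5.png',cv2.resize(b,(600,500),interpolation=cv2.INTER_CUBIC))
E
```

```text
t 14.2 tip [ 0.4064 -0.2343  0.0983] yaw 0.0 F [-0.7 -0.4 -1. ] open mm 36.9 gf 25.0
shift [-0.0013  0.0027  0.0683] roll 0.001
```

View pics/c5.png

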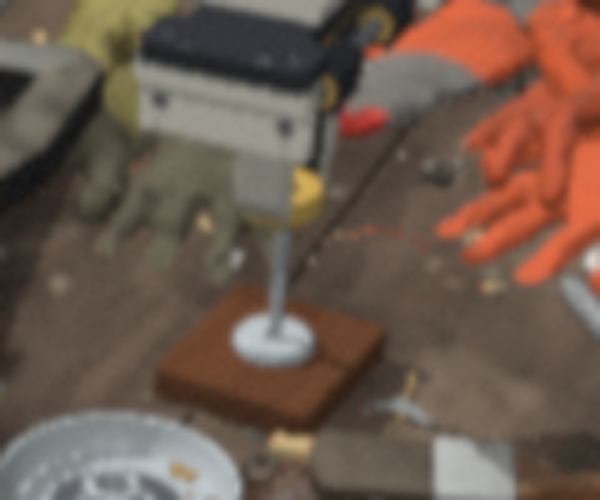

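The pin lines up with the middle of the yellow ring, at crop columns 245–322 with the pin at 283. I'll correct by 2.5 mm and lower over it.

```bash
python3 -m inch '-0.001 0.0025 0 0 0.03; -0.001 0.0025 0.008 0 0.03; -0.001 0.0025 0.016 0 0.03; -0.001 0.0025 0.024 0 0.03; -0.001 0.0025 0.03 0 0.03' >/dev/null
python3 go.py .405 -.237 .03 0
python3 -m inch '0 0 0.01 0 0.03; 0 0 0.02 0 0.03; 0 0 0.03 0 0.03; 0 0 0.035 0 0.03; 0 0 0.035 0 0.03' >/dev/null
python3 go.py .405 -.237 .03 0
```

```text
t 14.8 tip [ 0.4044 -0.2369  0.0667] yaw -0.0 F [-0.1 -0.1 -0.6] open mm 37.4 gf 25.0
shift [ 0.0004 -0.      0.0367] roll -0.0
t 15.3 tip [ 0.4043 -0.2369  0.0318] yaw -0.0 F [ 0.2  0.3 -0.4] open mm 37.2 gf 25.0
shift [ 0.0004 -0.      0.0018] roll -0.0
```

```bash
python3 -m inch '0 0 0.001 0 0.03; 0 0 0.0015 0 0.03; 0 0 0.002 0 0.03; 0 0 0.002 0 0.03' >/dev/null
python3 go.py .405 -.237 .03 0
python3 -m inch '0 0 0.0005 0 0.03; 0 0 0.001 0 0.03; 0 0 0.001 0 0.03' >/dev/null
python3 go.py .405 -.237 .03 0
```

```text
t 15.7 tip [ 0.405  -0.2372  0.0309] yaw -0.0 F [ 0.1 -0.1 -0.4] open mm 37.5 gf 25.0
shift [ 0.0001 -0.0002  0.0009] roll -0.0
t 16.0 tip [ 0.4049 -0.2372  0.03  ] yaw -0.0 F [-1.5  0.3  4.7] open mm 37.0 gf 25.0
shift [ 0.0001 -0.0002 -0.    ] roll -0.0
```

```bash
python3 -m inch '0 0 0 0 0.04; 0 0 0 0 0.046; 0 0 0 0 0.05; 0 0 -0.005 0 0.05; 0 0 -0.015 0 0.05' >/dev/null
python3 -m inch '0 0 -0.03 0 0.05; 0 0 -0.06 0 0.05; 0 0 -0.09 0 0.06; 0 0 -0.11 0 0.07; 0 0 -0.12 0 0.075' >/dev/null
python3 go.py .431 .1645 .165 0
python3 -m inch '0.002 -0.04 0 0 0.075; 0.005 -0.085 0 0 0.075; 0.008 -0.13 0 0 0.075; 0.01 -0.175 0 0 0.075; 0.013 -0.22 0 0 0.075' >/dev/null
python3 -m inch '0.002 -0.04 0 0 0.075; 0.005 -0.085 0 0 0.075; 0.008 -0.125 0 0 0.075; 0.012 -0.16 0 0 0.075; 0.0128 -0.181 0 0 0.075' >/dev/null
python3 go.py .431 .1645 .1 0
python3 - <<'E'
from h import *
save('scene','s6.png');b=cv2.imread('pics/s6.png')[170:380,220:430];cv2.imwrite('pics/c6.png',cv2.resize(b,(600,600),interpolation=cv2.INTER_CUBIC))
E
```

```text
t 17.0 tip [ 0.4057 -0.2375  0.1673] yaw -0.0 F [ 0.2  0.2 -0.5] open mm 69.7 gf 0.0
shift [ 0.0258 -0.4017  0.0018] roll -0.0
t 18.0 tip [0.4305 0.1669 0.1648] yaw 0.1 F [-0.8 -0.3 -0.2] open mm 75.3 gf 0.0
shift [0.0005 0.0023 0.0648] roll 0.003
```

View pics/c6.png

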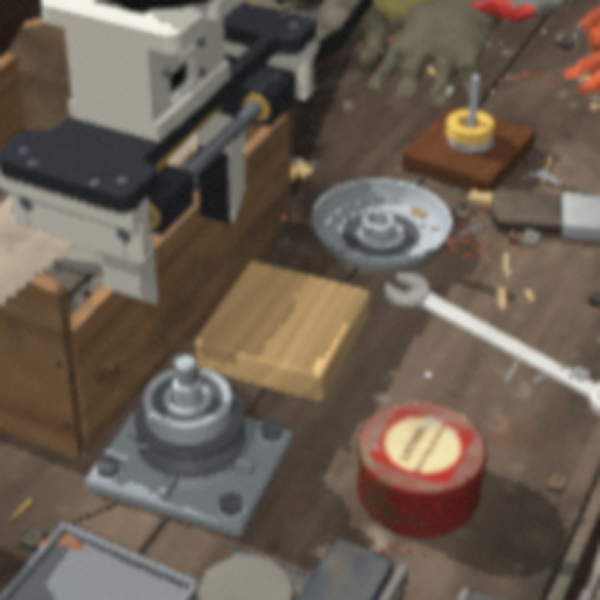

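The spacer sits down on the washers at crop (470,130), and the nut is still in the dish. Now the bearing.

```bash
python3 -m inch '0.0005 0.002 0.02 0 0.075; 0.0005 0.002 0.05 0 0.075; 0.0005 0.002 0.08 0 0.075; 0.0005 0.002 0.1 0 0.075; 0.0005 0.002 0.1095 0 0.075' >/dev/null
python3 -m inch '0 0 0 0 0.06; 0 0 0 0 0.055; 0 0 0 0 0.05; 0 0 0 0 0.045; 0 0 0 0 0.045' 35 >/dev/null
python3 go.py .431 .1645 .055 0
python3 -m inch '0 0 -0.006 0 0.045; 0 0 -0.02 0 0.045; 0 0 -0.045 0 0.045; 0 0 -0.075 0 0.045; 0 0 -0.11 0 0.045' >/dev/null
python3 go.py .4255 .2915 .165 0
```

```text
t 19.1 tip [0.4321 0.1626 0.0562] yaw -0.0 F [-0.7  1.9  5.1] open mm 50.4 gf 35.0
shift [-0.0007 -0.0021  0.0012] roll -0.0
t 19.6 tip [0.4301 0.1609 0.166 ] yaw -0.0 F [ 0.8 -0.6 -0.7] open mm 50.0 gf 35.0
shift [-0.0051 -0.1303  0.0008] roll -0.0
```

```bash
python3 -m inch '-0.001 -0.03 0 0 0.045; -0.002 -0.065 0 0 0.045; -0.004 -0.1 0 0 0.045; -0.005 -0.12 0 0 0.045; -0.005 -0.13 0 0 0.045' >/dev/null
python3 -m inch '0 0 0.02 0 0.045; 0 0 0.045 0 0.045; 0 0 0.07 0 0.045; 0 0 0.09 0 0.045; 0 0 0.1 0 0.045' >/dev/null
python3 -m inch '0 0 0 0 0.045; 0 0 0 0 0.045' >/dev/null
python3 go.py .4255 .2915 .014 0
python3 - <<'E'
from h import *
save('scene','s7.png');b=cv2.imread('pics/s7.png')[240:440,150:350];cv2.imwrite('pics/c7.png',cv2.resize(b,(600,600),interpolation=cv2.INTER_CUBIC))
E
```

```text
t 20.8 tip [0.4267 0.2917 0.0658] yaw -0.0 F [-0.2  0.1 -0.7] open mm 50.4 gf 35.0
shift [-0.0011  0.0002  0.0518] roll -0.001
```

View pics/c7.png

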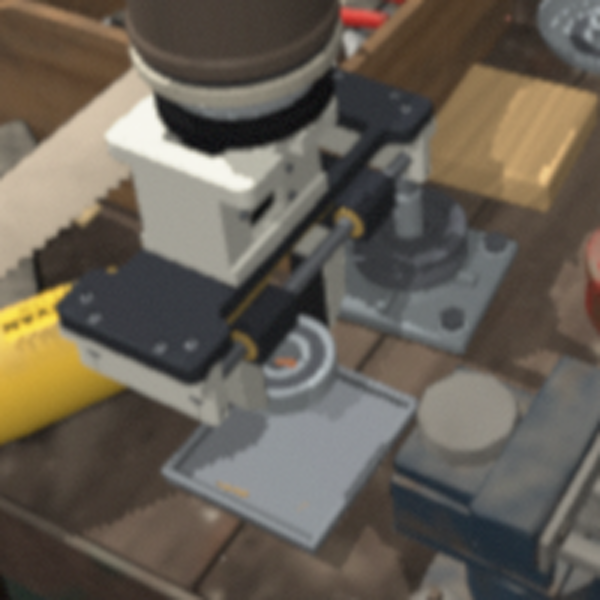

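The bearing is held about level over the tray. I'll lower it to contact.

```bash
python3 -m inch '-0.001 0 0.015 0 0.045; -0.001 0 0.03 0 0.045; -0.001 0 0.042 0 0.045; -0.001 0 0.048 0 0.045; -0.001 0 0.048 0 0.045' >/dev/null
python3 go.py .4255 .2915 .014 0
python3 -m inch '0 0 0.001 0 0.045; 0 0 0.0018 0 0.045; 0 0 0.0025 0 0.045; 0 0 0.0025 0 0.045' >/dev/null
python3 go.py .4255 .2915 .014 0
```

```text
t 21.3 tip [0.4251 0.2917 0.0169] yaw -0.0 F [ 0.   1.1 -1.7] open mm 50.5 gf 35.0
shift [0.0003 0.0003 0.0029] roll -0.0
t 21.7 tip [0.4254 0.2919 0.0149] yaw -0.0 F [ 0.4 -0.4 -1.3] open mm 50.5 gf 35.0
shift [0.0002 0.0004 0.0009] roll -0.0
```

```bash
python3 -m inch '0 0 0.0005 0 0.045; 0 0 0.001 0 0.045; 0 0 0.001 0 0.045' >/dev/null
python3 go.py .4255 .2915 .0125 0
python3 -m inch '0 0 0.0005 0 0.045; 0 0 0.001 0 0.045; 0 0 0.001 0 0.045' >/dev/null
python3 go.py .4255 .2915 .0125 0
```

```text
t 22.0 tip [0.4254 0.2919 0.0146] yaw -0.0 F [-2.2 -2.3 12.1] open mm 50.4 gf 35.0
shift [0.0002 0.0004 0.0021] roll -0.0
t 22.3 tip [0.4255 0.292  0.0144] yaw -0.0 F [-5.9 -4.4 24.7] open mm 50.2 gf 35.0
shift [0.0003 0.0005 0.0019] roll -0.0
```

Firm contact at .0145, as predicted. Releasing.

```bash
python3 -m inch '0 0 -0.001 0 0.045; 0 0 -0.001 0 0.056; 0 0 -0.001 0 0.06; 0 0 -0.001 0 0.064; 0 0 -0.004 0 0.066' >/dev/null
python3 -m inch '0 0 -0.02 0 0.07; 0 0 -0.05 0 0.075; 0 0 -0.085 0 0.085; 0 0 -0.12 0 0.088; 0 0 -0.15 0 0.088' >/dev/null
python3 go.py .431 .164 .165 0
python3 -m inch '0.001 0.03 0 0 0.088; 0.002 0.065 0 0 0.088; 0.004 0.1 0 0 0.088; 0.005 0.12 0 0 0.088; 0.0055 0.128 0 0 0.088' >/dev/null
python3 -m inch '0 0 0 0 0.088; 0 0 0 0 0.088' >/dev/null
python3 go.py .431 .164 .028 0
python3 - <<'E'
from h import *
save('scene','s8.png');b=cv2.imread('pics/s8.png')[240:440,180:380];cv2.imwrite('pics/c8.png',cv2.resize(b,(600,600),interpolation=cv2.INTER_CUBIC))
for n,z in(('pulley_mid',.034),('bearing_mid',.01)): print(n,[(round(r['conf'],2),np.round(r['point']),atz('scene',r['point'],z)) for r in arm.place_of('scene',n)[:2]])
E
```

```text
t 23.3 tip [0.4253 0.292  0.1686] yaw -0.0 F [0.7 1.4 0.4] open mm 87.5 gf 0.0
shift [0.0059 0.1279 0.0036] roll -0.0
t 24.0 tip [0.4308 0.1651 0.1669] yaw 0.0 F [-0.6  0.5  0.5] open mm 88.0 gf 0.0
shift [0.0002 0.0011 0.1389] roll 0.001
pulley_mid [(0.63, array([319., 283.]), array([0.43629474, 0.16826056, 0.034     ]))]
bearing_mid [(0.96, array([382., 247.]), array([0.42799703, 0.29007313, 0.01      ]))]
```

View pics/c8.png

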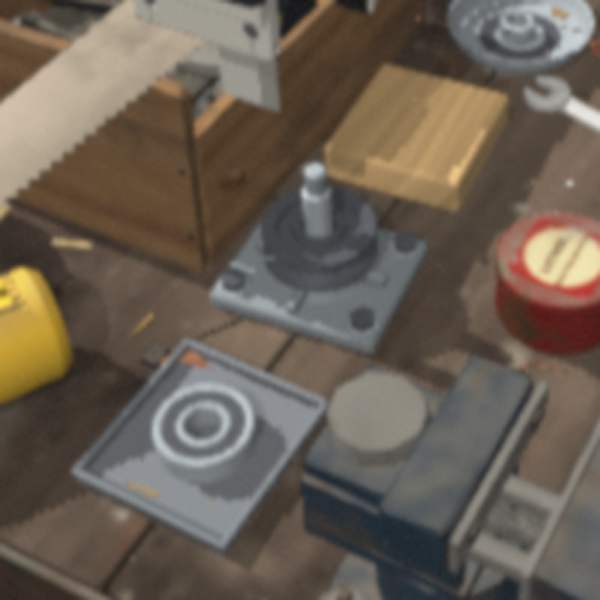

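The bearing lies flat in the tray at crop (205,425). The pulley sits on the boss. Now I'll fetch the pulley.

```bash
python3 -m inch '0 0.0006 0.03 0 0.088; 0 0.0006 0.06 0 0.088; 0 0.0006 0.09 0 0.088; 0 0.0006 0.115 0 0.088; 0 0.0006 0.13 0 0.088' >/dev/null
python3 go.py .431 .164 .03 0
python3 -m inch '0 0 0.004 0 0.088; 0 0 0.006 0 0.088; 0 0 0.006 0 0.075; 0 0 0.006 0 0.068; 0 0 0.006 0 0.062' 45 >/dev/null
python3 -m inch '0 0 0 0 0.058; 0 0 0 0 0.058; 0 0 0 0 0.058; 0 0 0 0 0.058' 45 >/dev/null
python3 go.py .431 .164 .03 0
```

```text
t 24.6 tip [0.4297 0.1639 0.0349] yaw 0.1 F [0.4 0.4 1. ] open mm 87.7 gf 0.0
shift [ 0.0009 -0.0001  0.0049] roll 0.001
t 25.6 tip [0.4312 0.1635 0.0313] yaw -0.0 F [ 0.2 -0.7  6.9] open mm 65.6 gf 45.0
shift [-0.     -0.0006  0.0013] roll -0.0
```

```bash
python3 -m inch '0 0 -0.005 0 0.058; 0 0 -0.02 0 0.058; 0 0 -0.045 0 0.058; 0 0 -0.075 0 0.058; 0 0 -0.1 0 0.058' >/dev/null
python3 - <<'E'
from h import *
print(atz('top',(233,318),.026))
for c in('top','scene'):
    a=cv2.imread({'top':'pics/t0.png','scene':'pics/s8.png'}[c])
r=max(arm.silhouettes('scene','wood_block_spot'),key=lambda r:r['conf']);print(r['conf'],r['region'].sum())
# top face corners in s8 (crop/3 + offset)
cs=[(384,66),(508,96),(459,190),(329,148)]
P=[atz('scene',(240+y/3,180+x/3),.026) for x,y in cs];print(np.round(P,3),np.mean(P,0))
E
python3 go.py .431 .033 .13 0
```

```text
[0.43405412 0.03647242 0.026     ]
0.77 1996
[[ 0.479 -0.     0.026]
 [ 0.392 -0.009  0.026]
 [ 0.381  0.086  0.026]
 [ 0.469  0.089  0.026]] [0.43010712 0.04124978 0.026     ]
t 26.1 tip [0.4321 0.1642 0.1354] yaw -0.0 F [1.5 1.  0.1] open mm 65.4 gf 45.0
shift [-0.0004  0.1309  0.0052] roll -0.0
```

```bash
python3 -m inch '0 0.03 0 0 0.058; 0 0.06 0 0 0.058; 0 0.09 0 0 0.058; -0.001 0.115 0 0 0.058; -0.001 0.1285 0 0 0.058' >/dev/null
python3 -m inch '0 0 0.015 0 0.058; 0 0 0.035 0 0.058; 0 0 0.055 0 0.058; 0 0 0.07 0 0.058; 0 0 0.075 0 0.058' >/dev/null
python3 -m inch '0 0 0.008 0 0.058; 0 0 0.014 0 0.058; 0 0 0.018 0 0.058; 0 0 0.02 0 0.058; 0 0 0.02 0 0.058' >/dev/null
python3 go.py .431 .0355 .0333 0
```

```text
t 27.6 tip [0.4297 0.0348 0.0357] yaw -0.0 F [-0.6  0.6 -2.5] open mm 65.4 gf 45.0
shift [ 0.0013 -0.0007  0.0024] roll -0.0
```

```bash
python3 -m inch '0.001 0 0.0008 0 0.058; 0.001 0 0.0015 0 0.058; 0.001 0 0.0018 0 0.058; 0.001 0 0.0018 0 0.058' >/dev/null
python3 go.py .431 .0355 .0333 0
python3 -m inch '0 0 0.0005 0 0.058; 0 0 0.001 0 0.058; 0 0 0.001 0 0.058' >/dev/null
python3 go.py .431 .0355 .0333 0
```

```text
t 28.0 tip [0.4307 0.0347 0.034 ] yaw -0.0 F [-0.2  0.6 -2.5] open mm 65.9 gf 45.0
shift [ 0.0003 -0.0008  0.0007] roll -0.0
t 28.3 tip [0.4308 0.0347 0.0334] yaw -0.0 F [-1.1  0.   6.9] open mm 65.9 gf 45.0
shift [ 0.0003 -0.0007  0.0001] roll -0.0
```

Contact. I'll release, lift away and check from both cameras.

```bash
python3 -m inch '0 0 0 0 0.066; 0 0 0 0 0.072; 0 0 0 0 0.078; 0 0 0 0 0.082; 0 0 -0.004 0 0.084' >/dev/null
python3 -m inch '0 0 -0.02 0 0.084; 0 0 -0.05 0 0.084; 0 0 -0.085 0 0.084; 0 0 -0.12 0 0.084; 0 0 -0.15 0 0.084' >/dev/null
python3 -m inch '0 0.03 -0.02 0 0.084; 0 0.07 -0.04 0 0.084; 0 0.12 -0.05 0 0.084; 0 0.165 -0.05 0 0.084; 0 0.2 -0.05 0 0.084' >/dev/null
python3 -m inch '0 0.03 0 0 0.084; 0 0.07 0 0 0.084; 0 0.11 0 0 0.084; 0 0.14 0 0 0.084; 0 0.15 0 0 0.084' >/dev/null
python3 go.py
python3 - <<'E'
from h import *
save('scene','s9.png');save('top','t9.png')
b=cv2.imread('pics/s9.png')[180:430,200:440];a=cv2.imread('pics/t9.png')[170:290,130:330]
o=np.zeros((420,800,3),'uint8');o[:416,:400]=cv2.resize(b,(400,416));o[:240,400:]=cv2.resize(a,(400,240));cv2.imwrite('pics/c9.png',o)
E
```

```text
t 30.3 tip [ 0.4296 -0.3187  0.2368] yaw -0.3 F [ 0.5  0.5 -0.7] open mm 83.7 gf 0.0
```

View pics/c9.png

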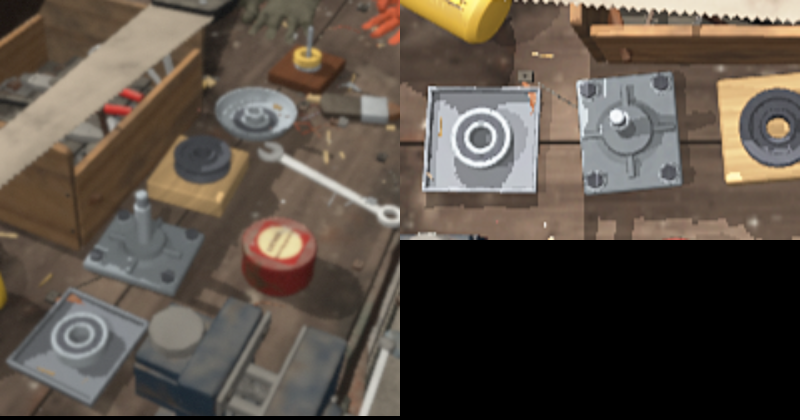

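All four parts show in place: nut in the dish, spacer on the pin, bearing in the tray, and pulley centred on the block with about 14 mm of margin on the visible sides. The gripper is open and clear.

```bash
python3 -c "
from cell import arm
print(arm.sign_off())"
```

```text
the job is handed in; nothing more can be done
None
```

The idler is apart and the job is handed in: nut in the dish, spacer down on the washers, bearing flat in the tray, pulley flat on the block with no overhang, gripper open and clear, at about 30 s of the 128 s allowed.

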